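# Turn and lock an incubator tote on its stack

## Robot

A 6-joint arm with a two-finger parallel gripper is mounted at the origin on the work surface. World frame = base frame: x ahead of the robot, y to its left, z up, the work surface at z = 0. Lengths are in m, angles in degrees, forces in N, time in s.
With the tool pointing down it reaches from about 0.35 to 0.875 m from the base axis. Payload 4.2 kg.
Tool frame: the origin (TCP) lies on the front face of the gripper's body, between the roots of the fingers; the fingertips stand 70 mm ahead of it and the grasp point (between the pads) lies 51 mm ahead of it; z points along the fingers, y is the line along which they close (so a half turn about z gives the same grasp; the last joint's range is limited). The gripper opens to 87 mm and grips with 3 to 60 N. Pads are 19 mm wide; open, the fingers measure 117 mm over their backs; the gripper's body (75 mm by 190 mm) begins 51 mm behind the grasp point.
Start: joints at [91.135, 22.042, 0.453, 0, -68.411, -14.817], TCP at [0.148, 0.607, 0.292] pointing down, gripper open.
Joint ranges: [-179.83, 179.83], [-69.29, 118.12], [-61.27, 80.66], [-181.25, 117.63], [-171.15, -9.14], [-177.46, 177.46]. Speed limits (degrees/s): [159.86, 159.86, 180, 180, 180, 180].

## Interface

Orientations are given as [roll, pitch, yaw] about the fixed x, y, z axes, in that order (R = Rz(yaw) Ry(pitch) Rx(roll)).
In Python, from cell import manip gives the robot as it stands. The module is installed in compiled form; this text tells all that it offers.
- The arm moves only by the shell command python3 -m jog 'ROWS' [OPENING] [FORCE]. ROWS is JSON, a list of rows, each a list of 4 numbers: the shift along the tool's x, y, z in m, then the turn about the tool's z in degrees. A call has 1 to 5 rows; each row shifts and turns the commanded pose from where the row before left it, along the tool's axes as they then stand; what a row does not reach is not made up. A row lasts 1/8 s, in which the tool goes at most 62.5 mm and 10.7 degrees, less where a joint would pass 70% of its speed; a pose out of reach is approached as far as the arm can. A call with a gripper value outside its range is refused whole. OPENING is the closure in counts, from 0 (fully open) to 255 (shut), set as the call begins (- or left out, the last holds). The fingers move at their own pace and stop on an object; FORCE is the grip in N (left out, the last holds). Time passes only in rows, so rows that do not move let the fingers close. It gives the time, the measured TCP pose, the force, the opening and the grip force at its end, in the units of the state.
- manip.read_state(): the state, without advancing time (a new reading comes with each control period).
- manip.read_camera(name): name is "side" or "top"; returns a dict with "img" (480x640x3 uint8, red, green, blue), "intrinsics" (3x3 intrinsics, pixels), "R" (3x3) and "t" (3): a world point X has camera coordinates R X + t. Camera axes: x right, y down, z forward; pixel columns grow to the right and rows downward; lengths in m; the calibration is good to about 2 mm. A picture is of the moment at which its call begins. There is no depth.
- manip.close_job(): hands the job in; it is judged then, once.
The state is a dict: "time_s": time; "q": joint angles; "qvel": joint speeds; "joint_torque": joint torques, N m; "position": TCP position; "orientation": TCP orientation; "ft_force": force on the tool from outside, world axes, zero at the start; "moment": the same for the moment, N m; "grip_width": opening from 0.0 (shut) to 1.0 (fully open); "grip_force": force on a finger pad.
Only numpy, scipy, OpenCV 4.12 (cv2) and the standard library are available. Lean on these libraries where they do the work, as an engineer would, in place of code of your own. Each camera call takes 0.05 s, during which the arm holds its last target. There are 200 camera calls.

## Task

Stack the loose tote, with its dishes, on the tote that is screwed to the steel plate: its blue end must lie over the grey end of the lower tote (the other way round it would nest), its feet stand in the seats, and both ends be pressed down until they snap under the roller catches. Do it gently: do not drop or slam the tote, press no harder than it needs, do not tip the dishes, and leave the bottle, beaker, spare dishes and colony counter where they are.

Things in the scene. Friction and masses are not known exactly. Their poses are not given: they have to be found in the camera images.
- base: Lower tote: grey, one blue end, 176 x 112 x 78 mm, walls 4 mm, fixed on a steel plate 270 x 140 x 8 mm. Origin: centre of the plate's underside on the bench; z up, x along the tote to its BLUE end. Rim at z = 86 mm. In both long sides (y = +-54) the rim has 19 mm wide seats at x = -56 and +28 (floor z = 68) and deep slots at x = +56 and -28 (floor z = 46).
- roller_blue_c (a point): Roller catch at the lower tote's blue end: this point is the centre of the white roller, 10 mm diameter, 52 mm long along y, 84 mm from the tote's middle, 93 mm above the bench. A spring presses it inwards with 8 N and it yields outwards up to 6 mm. Its aluminium housing is 60 mm wide, reaches 124 mm from the tote's middle and 96 mm above the bench.
- roller_grey_c (a point): The same catch at the lower tote's grey end.
- tray_center (a point): Loose tote, same shape, about 0.3 kg with floor 4 mm thick; this point at its centre, 39 mm above its underside; z up, x to its BLUE end. Four black feet 16 mm wide, level with the underside, at x = +56 and -28 in both long sides. Blue over grey they fit the seats (underside then 68 mm above the bench, play 1.5 mm in x, 2.5 mm in y); blue over blue they drop into the slots: nested.
- tray_ridge_blue (a point): Black ridge across the loose tote's blue end (6 mm thick, 50 mm long, 78 mm from the middle, 18 mm above the underside) that snaps under a roller. Released, the tote rests with its two ridges on the rollers, about 12 mm above its seat with the feet 5 mm inside the seats. Each end then needs about 10 N more push straight down, at its lip, to snap home.
- tray_ridge_grey (a point): The same ridge at the loose tote's grey end.
- tray_ear_left (a point): Black upright grip ear in the middle of the loose tote's long side at +y: 28 mm along x, 10 mm thick along y, 48 to 100 mm above the tote's underside (22 mm above its rim). This point: middle of its thickness, 57 mm from the tote's middle, 83 mm above its underside. Axes as the tote's. Held by one ear, the tote sags a little.
- tray_ear_right (a point): The same ear on the long side at -y.
- tray_blue_lip (a point): Middle of the top face of the blue end lip of the loose tote, a good place to press: lip 20 mm along x, 60 mm along y, 6 mm thick, its top 78 mm above the tote's underside, this point 94 mm from the tote's middle. Axes as the tote's.
- tray_grey_lip (a point): The same for the lip at the grey end, at -x.
- dish_center (a point): Load in the loose tote: a stack of two amber culture dishes as one piece, 60 mm diameter, 29 mm high, about 60 g, standing loose on its floor; this point at its centre.
- bottle: Amber reagent bottle with blue cap, 64 mm diameter, 150 mm high; origin under its centre. Leave alone.
- spare: Pile of four spare dishes, 60 mm diameter, 59 mm high; origin under its centre. Leave alone.
- beaker: Glass beaker, 68 mm diameter, 90 mm high; origin under its centre. Leave alone.
- counter: Colony counter: grey housing 280 x 240 mm, up to 95 mm high, with a lit disc and a gooseneck 205 mm high, fixed on the bench; origin under its centre. Leave alone.
Mind the look-alikes: they are no part of the job. Leave any green look-alike of the part that bears dish_center alone.

How it is judged:
By the outcome, as a careful person would: the job done as asked, in the order asked, and still so for the second after the job is handed in, with the robot touching nothing.
It also fails if it takes over 54 s, if anything falls off the work surface, if the arm or the gripper's body presses on something with over 40 N, if the wrist force passes 120 N, or if a joint passes its speed limit or range.

## Working session

There is one attempt and no reset: what is moved stays moved. The work goes in short steps, Python scripts to look and compute and a shell command to move; the robot and the scene stay as the last step left them, time stands still between calls to the robot, and variables do not carry over. Pictures are saved under pics/ and viewed, at most 10 in all, crops included, and the job is handed in when it is done.

```bash
mkdir -p pics
python3 - <<'E'
from cell import manip
import cv2,numpy as np
for n in("top","side"):
    c=manip.read_camera(n); cv2.imwrite(f"pics/{n}0.png",c["img"][:,:,::-1]); np.savez(f"pics/{n}0.npz",**c)
    print(n,c["intrinsics"].tolist(),np.round(c["R"],4).tolist(),c["t"])
s=manip.read_state();print(s["position"],s["orientation"],s["ft_force"],s["time_s"])
E
```

```text
top [[461.57872132423194, 0.0, 317.0159605364583], [0.0, 461.57872132423194, 232.59072411427545], [0.0, 0.0, 1.0]] [[-0.0017, -1.0, -0.0035], [-0.9916, 0.0021, -0.1291], [0.1291, 0.0033, -0.9916]] [0.18494584 0.57205388 1.03912008]
side [[569.5849801942649, 0.0, 314.37858290701024], [0.0, 569.5849801942649, 243.91617130684847], [0.0, 0.0, 1.0]] [[0.9875, -0.1577, -0.0069], [-0.1192, -0.7159, -0.6879], [0.1036, 0.6801, -0.7257]] [-0.52936409  0.2634884   1.28061137]
[0.14772361 0.60685851 0.29124463] [ 1.79882494e+02 -8.90577265e-03 -1.36899673e+01] [ 0.21629718 -0.00197024 -0.38649614] 0.1
```

View pics/top0.png

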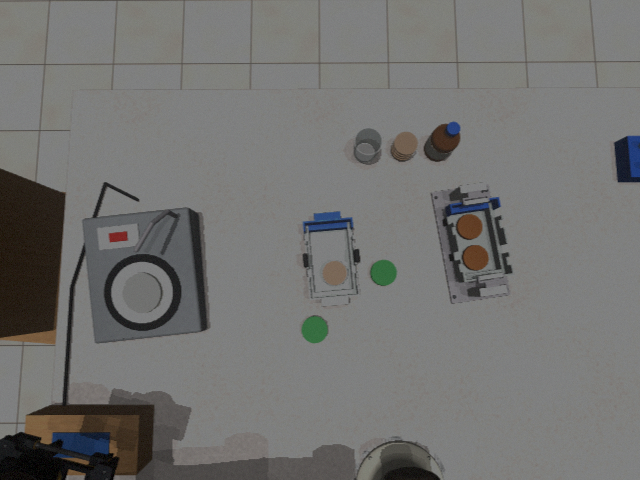

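View pics/side0.png

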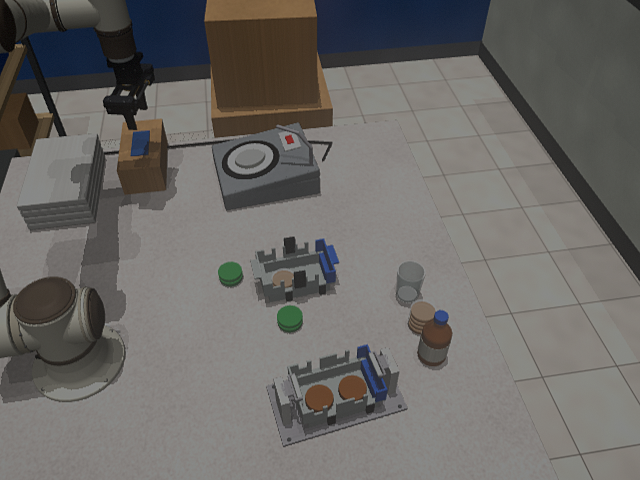

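Run:
```python
import cv2,numpy as np
t=cv2.imread("pics/top0.png");s=cv2.imread("pics/side0.png")
def crop(i,x,y,w,h,W,H):return cv2.convertScaleAbs(cv2.resize(i[y:y+h,x:x+w],(W,H),interpolation=cv2.INTER_CUBIC),alpha=1.5)
a=np.hstack([crop(t,290,200,80,120,400,600),crop(t,430,180,80,120,400,600)]);cv2.imwrite("pics/ct.png",a)
a=np.vstack([crop(s,240,230,120,75,480,300),]);b=crop(s,260,340,150,110,600,440)
c=np.zeros((600,800,3),np.uint8);c[:240,:384]=cv2.resize(a,(384,240));c[240:,:]=cv2.resize(b,(491,360))[:, :].shape and 0
c[240:600,0:491]=cv2.resize(b,(491,360));cv2.imwrite("pics/cs.png",c)
```

```text
(no output)
```

View pics/ct.png

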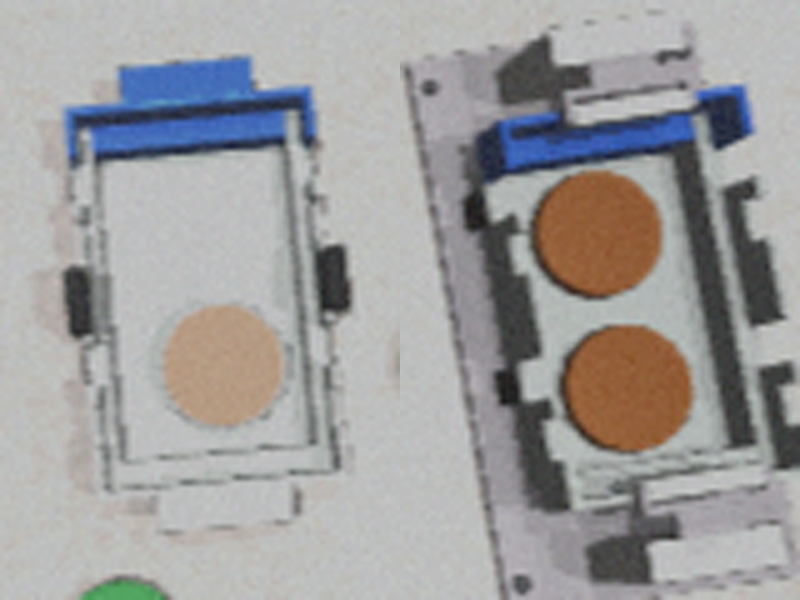

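View pics/cs.png

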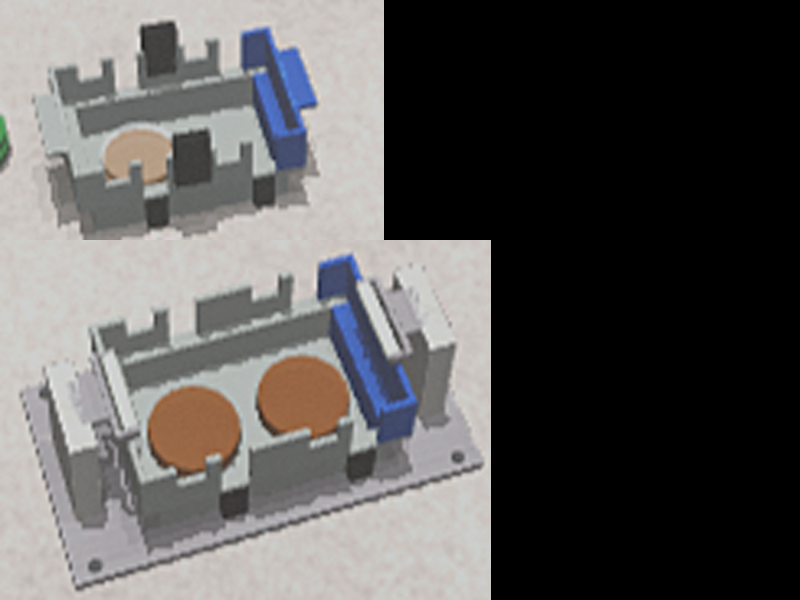

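```bash
cat > fit.py <<'E'
import cv2,numpy as np
from scipy.optimize import least_squares
C={n:dict(np.load(f"pics/{n}0.npz")) for n in("top","side")}
def proj(n,P,c=None):
    c=c or C[n];q=np.atleast_2d(P)@c["R"].T+c["t"];q=q@c["intrinsics"].T;return q[:,:2]/q[:,2:]
def world(p,L):
    x,y,a=p;L=np.atleast_2d(L)/1000.;c,s=np.cos(a),np.sin(a)
    return np.c_[x+c*L[:,0]-s*L[:,1],y+s*L[:,0]+c*L[:,1],L[:,2]]
def fit(obs,p0,verbose=1):
    ns=[o[0] for o in obs];L=np.array([o[1] for o in obs],float);uv=np.array([o[2] for o in obs])
    def r(p):
        w=world(p,L);return np.concatenate([proj(n,w[i])[0]-uv[i] for i,n in enumerate(ns)])
    s=least_squares(r,p0,loss="soft_l1",f_scale=.7,x_scale=[.01,.01,.1])
    if verbose:
        print("pose",s.x[:2].round(4),np.degrees(s.x[2]).round(2));print(np.c_[np.arange(len(ns)),r(s.x).reshape(-1,2).round(1)].tolist())
    return s.x
if __name__=="__main__":
    f=lambda x0,y0,k,ox=0,oy=0:lambda u,v:((u-ox+.5)/k-.5+x0,(v-oy+.5)/k-.5+y0)
    T=f(290,200,5);S=f(240,230,3.2);TB=f(430,180,5,400);SB=f(260,340,3.2733,0,240)
    for which in("both","top","side"):
        lo=[("top",(104,30,78),T(118,68)),("top",(104,-30,78),T(250,57)),("top",(-104,30,78),T(160,532)),("top",(-104,-30,78),T(297,520)),
        ("side",(104,30,78),S(297,48)),("side",(104,-30,78),S(316,104)),("side",(-104,30,78),S(35,97)),("side",(-104,-30,78),S(50,152)),
        ("side",(-14,-62,100),S(173,135)),("side",(14,-62,100),S(210,129)),("side",(-14,-62,48),S(178,185)),("side",(14,-62,48),S(213,180))]
        ba=[("top",(135,70,8),TB(403,65)),("top",(84,0,96),TB(631,106)),("top",(-84,0,96),TB(701,489)),
        ("side",(-135,-70,0),SB(78,588)),("side",(135,-70,0),SB(482,466)),("side",(-135,70,8),SB(22,392)),("side",(84,0,96),SB(384,318)),("side",(-84,0,96),SB(118,392))]
        g=lambda o:[k for k in o if which in("both",k[0])]
        print(which);fit(g(lo),[.5,0,0]);fit(g(ba),[.5,-.3,0])
E
python3 fit.py; python3 -c "
from fit import *
for n in C: print(n,-C[n]['R'].T@C[n]['t'])"
```

```text
both
pose [0.5113 0.1533] 5.1
[[0.0, -0.1, -0.4], [1.0, -0.0, -0.6], [2.0, -0.0, -0.3], [3.0, -0.2, -0.4], [4.0, -0.3, -1.1], [5.0, 0.4, -1.2], [6.0, -1.0, -0.8], [7.0, -1.3, 0.3], [8.0, 0.1, 2.3], [9.0, 0.3, 1.9], [10.0, -0.7, 0.8], [11.0, -0.3, 0.1]]
pose [ 0.5522 -0.1817] 8.65
[[0.0, 0.7, -0.7], [1.0, -0.1, 0.0], [2.0, 1.1, -1.6], [3.0, -0.4, 0.9], [4.0, 0.1, -0.2], [5.0, -0.9, -0.8], [6.0, -1.8, -0.5], [7.0, 0.4, -0.4]]
top
pose [0.5103 0.1531] 5.13
[[0.0, -0.0, 0.0], [1.0, 0.1, -0.2], [2.0, 0.1, 0.1], [3.0, -0.1, 0.0]]
pose [ 0.55 -0.18] 8.22
[[0.0, 0.4, -0.1], [1.0, -0.5, 0.9], [2.0, 0.1, -0.5]]
side
pose [0.5124 0.1539] 4.75
[[0.0, 0.2, -1.2], [1.0, 0.7, -1.2], [2.0, -0.5, -1.2], [3.0, -1.1, -0.1], [4.0, 0.3, 2.1], [5.0, 0.5, 1.7], [6.0, -0.5, 0.6], [7.0, -0.0, -0.1]]
pose [ 0.5531 -0.1824] 8.48
[[0.0, -0.1, 1.1], [1.0, 0.6, 0.3], [2.0, -0.4, -0.8], [3.0, -1.3, -0.2], [4.0, 0.9, -0.2]]
top [0.4334399  0.18030477 1.10491682]
side [ 0.42151854 -0.76583941  1.10699145]
```

```bash
cat > ov.py <<'E'
import cv2,numpy as np
from fit import *
def box(x0,x1,y0,y1,z): return [(x0,y0,z),(x1,y0,z),(x1,y1,z),(x0,y1,z)]
BASE=[box(-135,135,-70,70,8),box(-88,88,-56,56,86),box(-89,-79,-26,26,93),box(79,89,-26,26,93),box(94,124,-30,30,96),box(-124,-94,-30,30,96)]
LOOSE=[box(-104,-84,-30,30,78),box(84,104,-30,30,78),box(-88,88,-56,56,78),box(-14,14,52,62,100),box(-14,14,-62,-52,100),box(-14,14,-62,-52,48),box(-88,88,-56,56,0)]
def overlay(n,c,polys,k,x,y,w,h):
    im=cv2.convertScaleAbs(cv2.resize(c["img"][y:y+h,x:x+w,::-1],None,fx=k,fy=k,interpolation=cv2.INTER_CUBIC),alpha=1.5)
    for i,P in enumerate(polys):
        q=((proj(n,P,c)-[x,y]+.5)*k-.5).round().astype(np.int32)
        cv2.polylines(im,[q],True,[(0,255,0),(0,0,255),(255,0,255),(0,255,255)][i%4],1)
    return im
E
python3 - <<'E'
from ov import *
p=[.5505,-.181,np.radians(8.5)]
W=[world(p,b) for b in BASE]
a=overlay("top",C["top"],W,4,430,175,85,135);b=overlay("side",C["side"],W,3,258,335,152,115)
o=np.zeros((600,800,3),np.uint8);o[:540,:340]=a;o[:345,340:796]=b;
q=[.5108,.1533,np.radians(5.1)];c=overlay("side",C["side"],[world(q,b) for b in LOOSE],3,240,230,110,80);o[350:590,345:675]=c
cv2.imwrite("pics/ov1.png",o)
E
```

```text
(no output)
```

View pics/ov1.png

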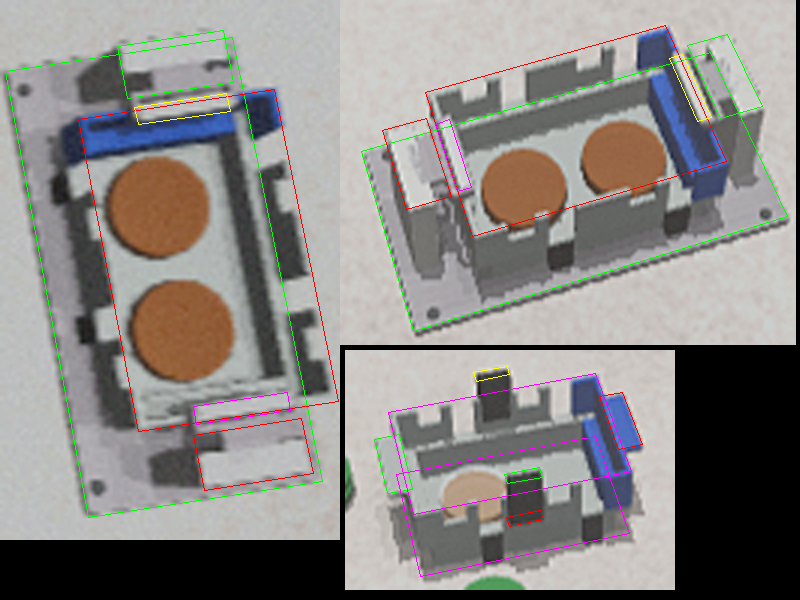

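```bash
cat > go.py <<'E'
import sys,numpy as np
from cell import manip
s=manip.read_state();p=np.array(s["position"]);yaw=s["orientation"][2]
print("t",round(s["time_s"],2),"p",p.round(4),"rpy",np.round(s["orientation"],2),"F",np.round(s["ft_force"],2),"M",np.round(s["moment"],2),"w",round(s["grip_width"],3),"gf",round(s["grip_force"],1),"q6",round(s["q"][5],1))
if len(sys.argv)>1:
    x,y,z,w=map(float,sys.argv[1:5]);d=np.array([x,y,z])-p;a=np.radians(w)
    print("tool delta AFTER turn",[round(v,4) for v in(np.cos(a)*d[0]+np.sin(a)*d[1],np.sin(a)*d[0]-np.cos(a)*d[1],-d[2])],"turn",round(-((w-yaw+180)%360-180),2))
E
J="python3 -m jog"
$J '[[0,0,-0.05,-9.4],[0,0,-0.05,-9.4],[0.01,0.02,0,0],[0.023,0.0386,0,0],[0.023,0.0386,0,0]]' 167 >/dev/null
$J '[[0.023,0.0386,0,0],[0.023,0.0386,0,0],[0.023,0.0386,0,0],[0.023,0.0386,0,0],[0.023,0.0386,0,0]]' >/dev/null
$J '[[0.023,0.0386,0,0],[0.023,0.0386,0,0],[0.023,0.0386,0.03,0],[0.023,0.0386,0.04,0],[0.02,0.035,0.04,0]]'
python3 go.py .516 .0967 .20 5.1
```

```text
time_s: 1.98
position: [0.4729, 0.1533, 0.2811]
orientation: [-180.0, -0.0, 5.1]
ft_force: [0.6, 0.5, -0.5]
grip_width: 0.35
grip_force: 0.0
t 1.98 p [0.4729 0.1533 0.2811] rpy [-1.7998e+02 -1.0000e-02  5.0900e+00] F [ 0.65  0.47 -0.5 ] M [ 0.03 -0.03  0.03] w 0.35 gf 0.0 q6 58.4
tool delta AFTER turn [np.float64(0.0378), np.float64(0.0602), np.float64(0.0811)] turn -0.01
```

```bash
J="python3 -m jog"
$J '[[0.019,0.030,0.03,0],[0.0185,0.030,0.03,0],[0,0,0.02,0],[0,0,0,0],[0,0,0,0]]' >/dev/null
python3 go.py .516 .0967 .134 5.1
python3 - <<'E'
from ov import *
from cell import manip
q=[.5108,.1533,np.radians(5.1)];W=[world(q,b) for b in LOOSE]
a=manip.read_camera("top");b=manip.read_camera("side")
o=np.zeros((600,800,3),np.uint8);o[:600,:390]=overlay("top",a,W,5,293,195,78,120);o[:400,390:790]=overlay("side",b,W,4,245,215,100,100);cv2.imwrite("pics/g1.png",o)
E
```

```text
t 2.6 p [0.5155 0.0988 0.203 ] rpy [-1.7999e+02 -7.0000e-02  5.1600e+00] F [-0.23  0.41  0.12] M [-0.02 -0.06  0.01] w 0.348 gf 0.0 q6 66.6
tool delta AFTER turn [np.float64(0.0003), np.float64(0.0021), np.float64(0.069)] turn 0.06
```

View pics/g1.png

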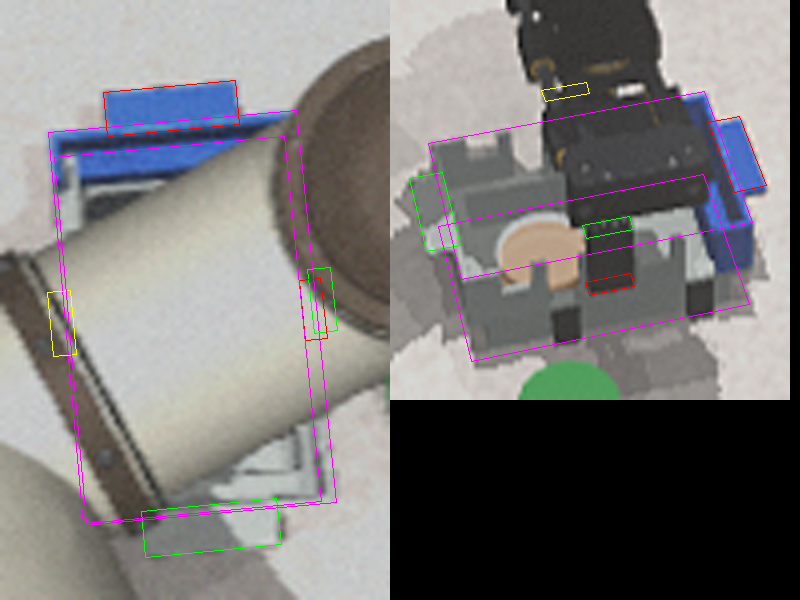

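```bash
J="python3 -m jog"
$J '[[0,0.001,0.02,0],[0,0.001,0.02,0],[0,0,0.015,0],[0,0,0.01,0],[0,0,0.004,0]]'
$J '[[0,0,0,0],[0,0,0,0],[0,0,0,0],[0,0,0,0]]' 255 40
python3 go.py .516 .0967 .134 5.1; python3 -c "
from cell import manip;print([round(x,1) for x in manip.read_state()['q']])"
```

```text
time_s: 3.32
position: [0.5154, 0.0965, 0.133]
orientation: [180.0, 0.0, 5.1]
ft_force: [-0.2, -0.6, 0.2]
grip_width: 0.348
grip_force: 0.0
time_s: 3.82
position: [0.5156, 0.0964, 0.1337]
orientation: [-180.0, -0.0, 5.1]
ft_force: [0.1, -0.8, 1.8]
grip_width: 0.114
grip_force: 40.0
t 3.83 p [0.5156 0.0964 0.1337] rpy [-1.7999e+02 -5.0000e-02  5.1100e+00] F [ 0.12 -0.82  1.79] M [-0.27  0.03 -0.13] w 0.114 gf 40.0 q6 66.8
tool delta AFTER turn [np.float64(0.0004), np.float64(-0.0003), np.float64(-0.0003)] turn 0.01
[np.float64(28.3), np.float64(22.5), np.float64(-25.3), np.float64(0.0), np.float64(-42.2), np.float64(66.8)]
```

```bash
J="python3 -m jog"
$J '[[0,0,-0.002,0],[0,0,-0.004,0],[0,0,-0.006,0],[0,0,-0.008,0],[0,0,-0.010,0]]'>/dev/null
$J '[[0,0,-0.014,0],[0,0,-0.018,0],[0,0,-0.020,0],[0,0,-0.020,0],[0,0,-0.018,0]]'>/dev/null
$J '[[0,0,-0.014,0],[0,0,-0.008,0],[0,0,-0.004,0],[0,0,0,0]]'
python3 go.py
python3 - <<'E'
from ov import *
from cell import manip
import numpy as np
a=manip.read_camera("top");b=manip.read_camera("side")
np.savez("pics/side1.npz",**b)
cv2.imwrite("pics/lift.png",cv2.convertScaleAbs(cv2.resize(b["img"][100:300,200:400,::-1],None,fx=3,fy=3,interpolation=cv2.INTER_CUBIC),alpha=1.5))
E
```

```text
time_s: 5.58
position: [0.5152, 0.0964, 0.279]
orientation: [180.0, 0.0, 5.1]
ft_force: [0.4, 0.2, -4.7]
grip_width: 0.107
grip_force: 40.0
t 5.58 p [0.5152 0.0964 0.279 ] rpy [1.80e+02 3.00e-02 5.12e+00] F [ 0.43  0.21 -4.72] M [-0.25 -0.04 -0.01] w 0.107 gf 40.0 q6 66.8
```

View pics/lift.png

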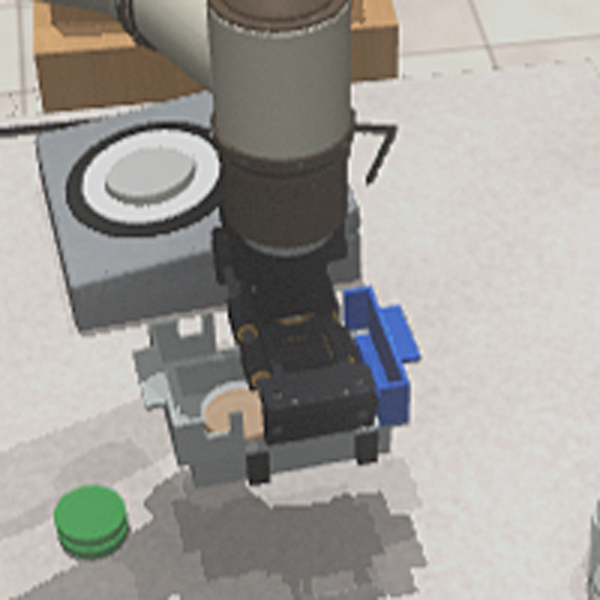

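```bash
J="python3 -m jog"
$J '[[0,0,0,1],[0,0,0,2.5],[0,0,0,4],[0,0,0,5.5],[0,0,0,6]]'>/dev/null
for i in 1 2 3 4; do :; done
$J '[[0,0,0,7],[0,0,0,7],[0,0,0,7],[0,0,0,7],[0,0,0,7]]'>/dev/null
$J '[[0,0,0,7],[0,0,0,7],[0,0,0,7],[0,0,0,7],[0,0,0,7]]'>/dev/null
$J '[[0,0,0,7],[0,0,0,7],[0,0,0,7],[0,0,0,7],[0,0,0,7]]'>/dev/null
$J '[[0,0,0,7],[0,0,0,7],[0,0,0,7],[0,0,0,7],[0,0,0,7]]'>/dev/null
$J '[[0,0,0,6.6],[0,0,0,5],[0,0,0,3.5],[0,0,0,2],[0,0,0,0.5]]'
python3 go.py .5431 -.1246 .279 -171.5
```

```text
time_s: 9.43
position: [0.5153, 0.0965, 0.2791]
orientation: [180.0, -0.0, -171.5]
ft_force: [0.1, -0.7, -4.8]
grip_width: 0.112
grip_force: 40.0
t 9.43 p [0.5153 0.0965 0.2791] rpy [ 1.7998e+02 -1.0000e-02 -1.7151e+02] F [ 0.07 -0.68 -4.75] M [ 0.31 -0.13  0.02] w 0.112 gf 40.0 q6 -109.8
tool delta AFTER turn [np.float64(0.0052), np.float64(-0.2228), np.float64(0.0001)] turn -0.01
```

```bash
J="python3 -m jog"
$J '[[0,-0.004,0,0],[0,-0.009,0,0],[0.001,-0.014,0,0],[0.001,-0.018,0,0],[0.001,-0.02,0,0]]'>/dev/null
$J '[[0.001,-0.02,0,0],[0.001,-0.02,0,0],[0,-0.02,0,0],[0,-0.02,0,0],[0,-0.02,0,0]]'>/dev/null
$J '[[0,-0.018,0,0],[0,-0.014,0,0],[0,-0.011,0,0],[0,-0.008,0,0],[0,-0.005,0,0]]'>/dev/null
$J '[[0,-0.0018,0,0],[0,0,0,0],[0,0,0.02,0],[0,0,0.015,0],[0,0,0,0]]'>/dev/null
python3 go.py .5431 -.1246 .279 -171.5
python3 - <<'E'
from ov import *
from cell import manip
a=manip.read_camera("top");b=manip.read_camera("side")
np.savez("pics/top2.npz",**a);np.savez("pics/side2.npz",**b)
s=manip.read_state();p=s["position"];psi=np.radians(s["orientation"][2])
# nominal tote pose: ear right (0,-57,83) at grasp; yaw=psi
c=world([p[0],p[1],psi],[(0,57,0)])[0];print("tote nominal",c,np.degrees(psi))
dz=(p[2]-.134)*1000
W=[world([c[0],c[1],psi],np.array(b)+[0,0,dz]) for b in LOOSE]
o=np.zeros((600,800,3),np.uint8);o[:540,:360]=overlay("top",a,W,4,430,170,90,135);o[:560,360:800]=overlay("side",b,W,4,275,300,110,140);cv2.imwrite("pics/h1.png",o)
E
```

```text
t 11.93 p [ 0.5426 -0.1245  0.2427] rpy [ 179.97   -0.22 -171.47] F [-0.37 -0.05 -4.24] M [ 0.3  -0.03 -0.01] w 0.11 gf 40.0 q6 -85.2
tool delta AFTER turn [np.float64(-0.0005), np.float64(-0.0002), np.float64(-0.0363)] turn 0.03
tote nominal [ 0.5522521  -0.18103173  0.        ] -171.4499006942979
```

View pics/h1.png

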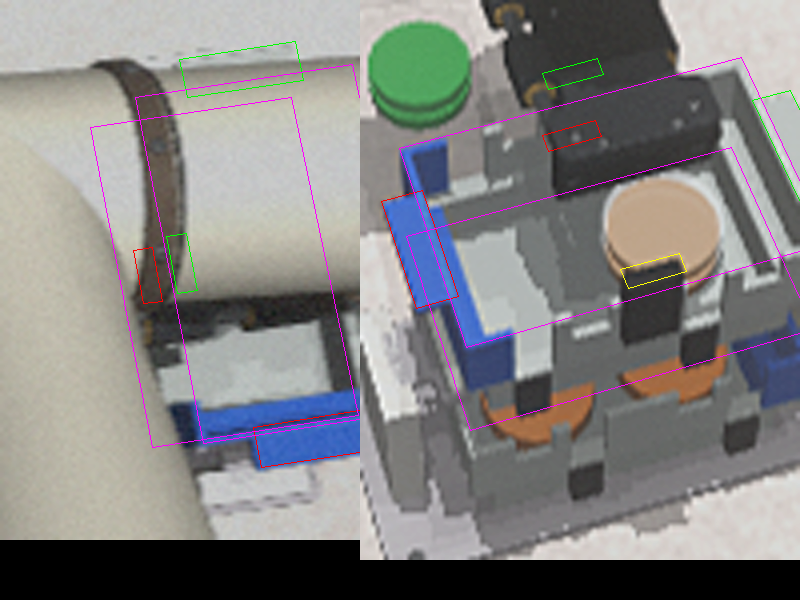

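```bash
cat > edge.py <<'E'
from ov import *
from scipy.optimize import minimize
def seg(a,b,n=25):
    a,b=np.array(a,float),np.array(b,float);return a+(b-a)*np.linspace(.06,.94,n)[:,None],b-a
def notch(cx,y,zt,zf):return [((cx-9.5,y,zt),(cx-9.5,y,zf)),((cx+9.5,y,zt),(cx+9.5,y,zf)),((cx-9.5,y,zf),(cx+9.5,y,zf))]
def loop(b):return [(b[i],b[(i+1)%4]) for i in range(4)]
EB_s=loop(box(-135,135,-70,70,8))[:1]+loop(box(-135,135,-70,70,8))[3:]+loop(box(94,124,-30,30,96))+loop(box(-124,-94,-30,30,96))+notch(-56,-56,86,68)+notch(28,-56,86,68)+notch(-28,-56,86,60)
EB_t=loop(box(-135,135,-70,70,8))[2:]+loop(box(94,124,-30,30,96))+loop(box(-124,-94,-30,30,96))
EL_s=loop(box(84,104,-30,30,78))+loop(box(-104,-84,-30,30,78))+[((-14,-62,48),(-14,-62,100)),((14,-62,48),(14,-62,100)),((-14,-62,48),(14,-62,48))]
EL_t=loop(box(84,104,-30,30,78))+loop(box(-104,-84,-30,30,78))
def grad(img):
    g=cv2.GaussianBlur(img,(0,0),1.0).astype(float);return [(cv2.Sobel(g[:,:,k],-1,1,0),cv2.Sobel(g[:,:,k],-1,0,1)) for k in range(3)]
def score(p,n,c,E,G,z=0,roll=0):
    t=0
    for a,b in E:
        L,_=seg(a,b);L=L+[0,0,z];q=proj(n,world(p,L),c).astype(np.float32);d=q[-1]-q[0];d=d/np.hypot(*d);nn=(-d[1],d[0])
        m=0
        for gx,gy in G:
            f=lambda g:cv2.remap(g,q[:,0].reshape(-1,1),q[:,1].reshape(-1,1),cv2.INTER_LINEAR)[:,0]
            m=m+(f(gx)*nn[0]+f(gy)*nn[1])
        t+=np.abs(m).mean()**.5
    return -t
def opt(p0,views):
    V=[(n,c,E,grad(c["img"])) for n,c,E in views]
    f=lambda d:sum(score([p0[0]+d[0]/1000,p0[1]+d[1]/1000,p0[2]+np.radians(d[2]*.5)],*v) for v in V)
    best=min((minimize(f,s,method="Nelder-Mead",options=dict(initial_simplex=np.array(s)+np.vstack([np.zeros(3),1.5*np.eye(3)]))) for s in ([0,0,0],[2,0,0],[-2,0,0],[0,2,0],[0,-2,0],[0,0,1.5],[0,0,-1.5])),key=lambda r:r.fun)
    d=best.x;return (p0[0]+d[0]/1000,p0[1]+d[1]/1000,np.degrees(p0[2])+d[2]*.5,best.fun)
E
python3 - <<'E'
from edge import *
pb=[.552,-.1815,np.radians(8.5)];pl=[.5108,.1533,np.radians(5.1)]
T=C["top"];S=C["side"]
for nm,p,vt,vs in(("base",pb,EB_t,EB_s),("loose",pl,EL_t,EL_s)):
    for v in([("top",T,vt)],[("side",S,vs)],[("top",T,vt),("side",S,vs)]): print(nm,len(v),v[0][0],np.round(opt(p,v),4))
r=opt(pb,[("side",S,EB_s)])
p=[r[0],r[1],np.radians(r[2])]
W=[world(p,np.array(s)) for s in EB_s]
a=overlay("side",S,W,5,258,335,152,115);cv2.imwrite("pics/edge.png",a)
E
```

```text
base 1 top [   0.5513   -0.18      8.2868 -113.8102]
base 1 side [ 5.51500e-01 -1.85100e-01  8.15030e+00 -2.47801e+02]
base 2 top [ 5.516000e-01 -1.847000e-01  8.163900e+00 -3.525951e+02]
loose 1 top [   0.5123    0.154     4.8637 -101.4429]
loose 1 side [ 5.109000e-01  1.511000e-01  3.824400e+00 -1.611169e+02]
loose 2 top [ 5.105000e-01  1.527000e-01  4.294100e+00 -2.539845e+02]
```

View pics/edge.png

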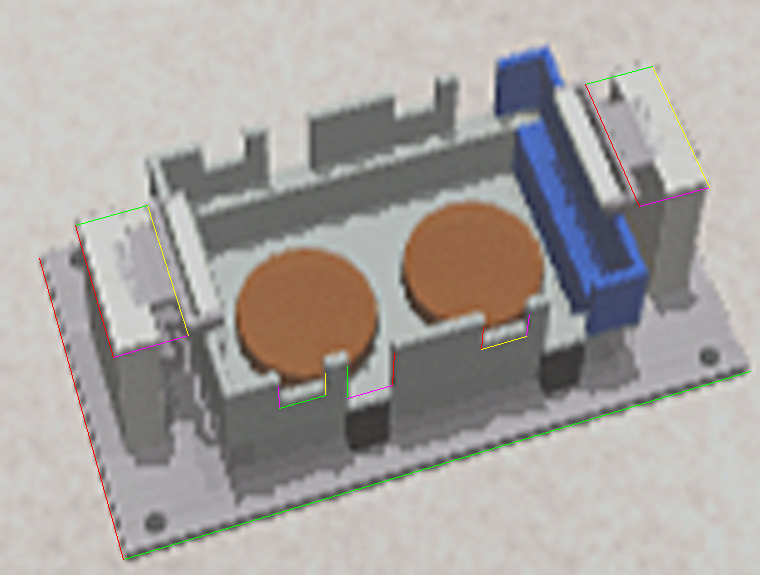

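Run:
```python
from edge import *
c=dict(np.load("pics/side2.npz"))
ear=[((-14,62,52),(-14,62,100)),((14,62,52),(14,62,100)),((-14,62,100),(14,62,100))]
lb=loop(box(84,104,-30,30,78));lg=loop(box(-104,-84,-30,30,78))
for roll in(0,2,4):
  for nm,E in(("all",ear+lb+lg),("lips",lb+lg)):
    # lean: lower +y side by rotating about ear right (y=-57,z=83)
    r=np.radians(roll)
    def tf(P):
        P=np.array(P,float);y,z=P[1]+57,P[2]-83
        return (P[0],-57+y*np.cos(r)+z*np.sin(r),83-y*np.sin(r)+z*np.cos(r)+108.7)
    E2=[(tf(a),tf(b)) for a,b in E]
    print(roll,nm,np.round(opt([.5522,-.181,np.radians(-171.5)],[("side",c,E2)]),4))
```

```text
0 all [   0.5512   -0.1801 -171.4818 -141.9325]
0 lips [   0.5521   -0.1829 -172.7134 -101.3736]
2 all [   0.5522   -0.181  -172.6649 -141.4842]
2 lips [   0.5524   -0.1814 -172.6128 -100.8799]
4 all [   0.5526   -0.1797 -172.6774 -137.6455]
4 lips [   0.5527   -0.1801 -172.5575  -99.6036]
```

```bash
J="python3 -m jog"
$J '[[0.0007,-0.0009,0.004,0],[0,0,0.006,0],[0,0,0.004,0],[0,0,0.002,0],[0,0,0,0]]'|head -4
$J '[[0,0,0.001,0],[0,0,0.001,0],[0,0,0.001,0],[0,0,0,0]]'|head -4
$J '[[0,0,0.001,0],[0,0,0.001,0],[0,0,0.001,0],[0,0,0,0]]'|head -4
python3 go.py
```

```text
time_s: 12.65
position: [0.5428, -0.1257, 0.2281]
orientation: [-180.0, -0.0, -171.5]
ft_force: [-0.2, 0.4, -3.7]
time_s: 13.15
position: [0.5428, -0.1257, 0.2252]
orientation: [180.0, -0.0, -171.5]
ft_force: [-0.1, -0.0, -4.8]
time_s: 13.65
position: [0.5428, -0.1257, 0.2221]
orientation: [180.0, -0.0, -171.5]
ft_force: [-0.4, 0.4, -3.5]
t 13.65 p [ 0.5428 -0.1257  0.2221] rpy [ 1.8000e+02 -2.0000e-02 -1.7148e+02] F [-0.42  0.42 -3.51] M [ 0.32 -0.11  0.03] w 0.113 gf 40.0 q6 -85.1
```

```bash
J="python3 -m jog"
$J '[[0.0005,0,0.0005,0],[0,0,0.0005,0],[0,0,0.001,0],[0,0,0,0]]'|head -4
$J '[[0,0,0.001,0],[0,0,0.001,0],[0,0,0,0]]'|head -4
python3 go.py
```

```text
time_s: 14.15
position: [0.5423, -0.1257, 0.2201]
orientation: [180.0, -0.0, -171.5]
ft_force: [0.3, 0.4, -4.3]
time_s: 14.52
position: [0.5423, -0.1257, 0.2181]
orientation: [180.0, -0.0, -171.5]
ft_force: [-0.1, -0.5, -4.6]
t 14.53 p [ 0.5423 -0.1257  0.2181] rpy [ 1.8000e+02 -2.0000e-02 -1.7148e+02] F [-0.14 -0.5  -4.65] M [ 0.24 -0.05 -0.01] w 0.111 gf 40.0 q6 -85.1
```

```bash
J="python3 -m jog"
$J '[[0,0,0.001,0],[0,0,0.001,0],[0,0,0,0]]'|head -4
python3 go.py
$J '[[0,0,0.001,0],[0,0,0.001,0],[0,0,0,0]]'|head -4
python3 go.py
```

```text
time_s: 14.9
position: [0.5423, -0.1257, 0.2161]
orientation: [180.0, -0.0, -171.5]
ft_force: [-0.7, -0.4, -5.1]
t 14.9 p [ 0.5423 -0.1257  0.2161] rpy [ 1.8000e+02 -1.0000e-02 -1.7148e+02] F [-0.69 -0.41 -5.11] M [ 0.27 -0.1  -0.03] w 0.11 gf 40.0 q6 -85.1
time_s: 15.28
position: [0.5427, -0.1257, 0.2144]
orientation: [-180.0, 0.0, -171.5]
ft_force: [0.8, 0.5, -3.9]
t 15.28 p [ 0.5427 -0.1257  0.2144] rpy [-1.7999e+02  5.0000e-02 -1.7147e+02] F [ 0.76  0.54 -3.9 ] M [ 0.45 -0.3  -0.02] w 0.109 gf 40.0 q6 -85.1
```

```bash
J="python3 -m jog"
for i in 1; do $J '[[0,0,0.001,0],[0,0,0,0]]'|head -0; python3 go.py; done
$J '[[0,0,0.001,0],[0,0,0,0]]'|head -0; python3 go.py
python3 - <<'E'
from ov import *
from cell import manip
b=manip.read_camera("side");np.savez("pics/side3.npz",**b)
s=manip.read_state();p=s["position"];psi=np.radians(s["orientation"][2])
c=world([p[0],p[1],psi],[(0,57,0)])[0];dz=12+68-0
W=[world([c[0],c[1],psi],np.array(q)+[0,0,80]) for q in LOOSE[:4]]
im=overlay("side",b,[],5,270,300,150,115)
cv2.imwrite("pics/rest.png",im)
E
```

```text
t 15.53 p [ 0.543  -0.1256  0.2138] rpy [-1.7998e+02  1.1000e-01 -1.7146e+02] F [ 1.21  1.35 -1.24] M [ 0.76 -0.46 -0.03] w 0.11 gf 40.0 q6 -85.1
t 15.78 p [ 0.543  -0.1255  0.2135] rpy [-1.7998e+02  1.3000e-01 -1.7145e+02] F [-0.25  5.6   4.74] M [ 1.45 -0.08 -0.02] w 0.113 gf 40.0 q6 -85.1Exception ignored on flushing sys.stdout:
BrokenPipeError: [Errno 32] Broken pipe
Exception ignored on flushing sys.stdout:
BrokenPipeError: [Errno 32] Broken pipe
```

View pics/rest.png

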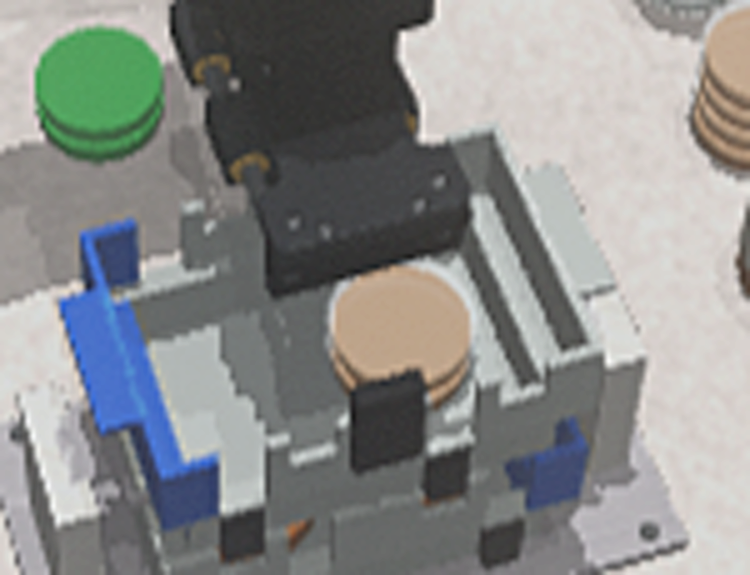

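```bash
J="python3 -m jog"
$J '[[0,0,-0.001,0],[0,0,-0.0005,0],[0,0,0,0]]'; python3 go.py
$J '[[0,0,0,0],[0,0,0,0],[0,0,0,0],[0,0,0,0]]' 167 10; python3 go.py
```

```text
time_s: 16.2
position: [0.543, -0.1256, 0.2137]
orientation: [-180.0, 0.1, -171.5]
ft_force: [3.0, 4.1, -0.6]
grip_width: 0.111
grip_force: 40.0
t 16.2 p [ 0.543  -0.1256  0.2137] rpy [-1.8000e+02  9.0000e-02 -1.7148e+02] F [ 3.02  4.1  -0.61] M [ 1.36 -1.14  0.01] w 0.111 gf 40.0 q6 -85.1
time_s: 16.7
position: [0.542, -0.126, 0.2136]
orientation: [-180.0, -0.0, -171.5]
ft_force: [0.5, -0.3, 0.4]
grip_width: 0.338
grip_force: 0.0
t 16.7 p [ 0.542  -0.126   0.2136] rpy [-1.8000e+02 -5.0000e-02 -1.7149e+02] F [ 0.53 -0.3   0.35] M [ 0.05 -0.19  0.05] w 0.338 gf 0.0 q6 -85.1
```

```bash
J="python3 -m jog"
$J '[[0,0,-0.01,0],[0,0,-0.02,0],[0,0,-0.03,0],[0,0,-0.02,0],[0,0,0,0]]' 255 10|tail -2
cat > chk.py <<'E'
from edge import *
from cell import manip
c=manip.read_camera("side");np.savez("pics/sidec.npz",**c)
G=grad(c["img"])
ear=[((-14,62,52),(-14,62,100)),((14,62,52),(14,62,100)),((-14,62,100),(14,62,100))]
lb=loop(box(84,104,-30,30,78));lg=loop(box(-104,-84,-30,30,78))
# per-end height along image, holding xy at .5515,-.182,-171.6
p=[.5515,-.182,np.radians(-171.6)]
for nm,E in(("blue",lb),("grey",lg),("ear",ear[2:])):
    zs=np.arange(60,100,.5);sc=[score(p,"side",c,E,G,z) for z in zs];i=np.argsort(sc)[:3];print(nm,"underside z",zs[i],np.round(np.array(sc)[i],1))
for z in (68,80):
    E=[(np.array(a)+[0,0,z],np.array(b)+[0,0,z]) for a,b in ear+lb+lg];print(z,np.round(opt(p,[("side",c,E)]),4))
E
python3 chk.py; python3 go.py .6444 -.168 .245 -171.5
```

```text
grip_width: 0.009
grip_force: 0.0
blue underside z [78.5 79.  79.5] [-48.7 -48.7 -48.6]
grey underside z [82.  81.5 82.5] [-55.6 -55.5 -55.4]
ear underside z [96.  95.5 96.5] [-21. -21. -21.]
68 [   0.5536   -0.1771 -172.7049 -137.3153]
80 [   0.5514   -0.1812 -171.5632 -143.8452]
t 17.38 p [ 0.5424 -0.1257  0.2944] rpy [ 1.7999e+02  1.0000e-01 -1.7149e+02] F [-0.38  0.28 -0.7 ] M [ 0.06 -0.12  0.02] w 0.004 gf 0.0 q6 -85.1
tool delta AFTER turn [np.float64(-0.0947), np.float64(-0.0569), np.float64(0.0494)] turn 0.01
```

```bash
J="python3 -m jog"
$J '[[-0.015,-0.009,0,0],[-0.026,-0.016,0,0],[-0.027,-0.016,0,0],[-0.018,-0.010,0.01,0],[-0.009,-0.006,0.02,0]]'|tail -1
$J '[[0,0,0.015,0],[0,0,0.005,0],[0,0,0,0]]'|tail -1
python3 go.py .6444 -.168 .230 -171.5
```

```text
grip_force: 0.0
grip_force: 0.0
t 18.38 p [ 0.6442 -0.1678  0.2437] rpy [-1.8000e+02 -3.0000e-02 -1.7146e+02] F [-0.55 -0.43  0.34] M [ 0.08 -0.13  0.01] w 0.005 gf 0.0 q6 -80.8
tool delta AFTER turn [np.float64(-0.0002), np.float64(-0.0002), np.float64(0.0137)] turn 0.04
```

Contact is expected near TCP z = 0.228; descend and press gently.

```bash
J="python3 -m jog"
$J '[[0,0,0.006,0],[0,0,0.004,0],[0,0,0.002,0],[0,0,0.001,0],[0,0,0,0]]'|tail -0
for k in 1; do python3 go.py; done
$J '[[0,0,0.001,0],[0,0,0.001,0],[0,0,0,0]]'|tail -1; python3 go.py
$J '[[0,0,0.001,0],[0,0,0.001,0],[0,0,0,0]]'|tail -1; python3 go.py
```

```text
t 19.0 p [ 0.6448 -0.1681  0.2308] rpy [-180.      0.   -171.48] F [ 0.45  0.48 -0.31] M [ 0.08 -0.18  0.  ] w 0.008 gf 0.0 q6 -80.8
grip_force: 0.0
t 19.38 p [ 0.6447 -0.1681  0.2286] rpy [ 1.8000e+02 -1.0000e-02 -1.7149e+02] F [-0.03  0.8  -0.83] M [ 0.03 -0.14  0.02] w 0.001 gf 0.0 q6 -80.8
grip_force: 0.0
t 19.75 p [ 0.6447 -0.168   0.2266] rpy [ 1.7999e+02 -1.0000e-02 -1.7148e+02] F [1.05 0.04 0.29] M [ 0.05 -0.2  -0.02] w 0.006 gf 0.0 q6 -80.7Exception ignored on flushing sys.stdout:
BrokenPipeError: [Errno 32] Broken pipe
```

```bash
J="python3 -m jog"
$J '[[0,0,0.001,0],[0,0,0,0]]'|sed -n 2,4p
$J '[[0,0,0.001,0],[0,0,0,0]]'|sed -n 2,4p
$J '[[0,0,0.001,0],[0,0,0,0]]'|sed -n 2,4p
```

```text
position: [0.6448, -0.1681, 0.2259]
orientation: [-180.0, 0.0, -171.5]
ft_force: [0.6, 0.7, 0.0]
position: [0.645, -0.1681, 0.2253]
orientation: [-180.0, 0.1, -171.5]
ft_force: [-0.8, 0.1, 3.0]
position: [0.6454, -0.1682, 0.2242]
orientation: [-180.0, 0.1, -171.5]
ft_force: [1.5, 0.4, 3.0]
```

```bash
J="python3 -m jog"
$J '[[0,0,0.001,0],[0,0,0,0]]'|sed -n 2,4p
$J '[[0,0,0.001,0],[0,0,0,0]]'|sed -n 2,4p
$J '[[0,0,0.001,0],[0,0,0,0]]'|sed -n 2,4p
```

```text
position: [0.6447, -0.1679, 0.2224]
orientation: [180.0, -0.0, -171.5]
ft_force: [0.9, 0.4, 1.8]
position: [0.6438, -0.1679, 0.2205]
orientation: [179.9, -0.2, -171.5]
ft_force: [-1.0, -1.1, 0.3]
position: [0.6444, -0.168, 0.2203]
orientation: [180.0, -0.1, -171.5]
ft_force: [-0.5, -0.2, 0.8]
```

```bash
J="python3 -m jog"
$J '[[0,0,0.001,0],[0,0,0,0]]'|sed -n 2,4p
$J '[[0,0,0.001,0],[0,0,0,0]]'|sed -n 2,4p
```

```text
position: [0.6447, -0.168, 0.2196]
orientation: [180.0, -0.0, -171.5]
ft_force: [-0.1, -0.4, -0.1]
position: [0.6447, -0.168, 0.2186]
orientation: [180.0, -0.0, -171.5]
ft_force: [-0.7, 0.8, 0.2]
```

```bash
J="python3 -m jog"
$J '[[0,0,0.001,0],[0,0,0,0]]'|sed -n 2,4p
$J '[[0,0,0.001,0],[0,0,0,0]]'|sed -n 2,4p
$J '[[0,0,0.001,0],[0,0,0,0]]'|sed -n 2,4p
```

```text
position: [0.6447, -0.1681, 0.2176]
orientation: [180.0, -0.0, -171.5]
ft_force: [0.3, -0.3, 0.2]
position: [0.6447, -0.168, 0.2166]
orientation: [180.0, -0.0, -171.5]
ft_force: [-0.5, 0.2, -1.3]
position: [0.6449, -0.1681, 0.2161]
orientation: [-180.0, 0.0, -171.5]
ft_force: [-0.9, 0.6, 2.2]
```

```bash
J="python3 -m jog"
$J '[[0,0,-0.010,0],[0,0,-0.025,0],[0,0,-0.015,0],[0.010,0,0,0],[0.025,0,0,0]]'>/dev/null
$J '[[0.033,0,0,0],[0.036,0,0,0],[0.036,0,0,0],[0.028,0,0,0],[0.014,0,0,0]]'>/dev/null
$J '[[0.006,0,0.01,0],[0,0,0.015,0],[0,0,0.007,0],[0,0,0,0]]'>/dev/null
python3 chk.py
python3 go.py .4584 -.1955 .228 -171.5
```

```text
blue underside z [78.  77.5 78.5] [-20.5 -20.5 -20.5]
grey underside z [70.  70.5 69.5] [-53.1 -53.  -53. ]
ear underside z [85.  84.5 85.5] [-20.6 -20.6 -20.6]
68 [   0.5524   -0.1775 -172.8525 -119.3413]
80 [   0.5489   -0.1806 -170.0761 -121.8923]
t 24.3 p [ 0.4593 -0.1959  0.2331] rpy [ 1.8000e+02 -7.0000e-02 -1.7146e+02] F [ 0.56 -0.05 -0.44] M [ 0.07 -0.16 -0.05] w 0.005 gf 0.0 q6 -77.0
tool delta AFTER turn [np.float64(0.0008), np.float64(0.0005), np.float64(0.0051)] turn 0.04
```

```bash
J="python3 -m jog"
$J '[[0.0005,0,0.002,0],[0,0,0.001,0],[0,0,0.001,0],[0,0,0,0]]'|sed -n 2,4p
$J '[[0,0,0.001,0],[0,0,0.001,0],[0,0,0,0]]'|sed -n 2,4p
$J '[[0,0,0.001,0],[0,0,0,0]]'|sed -n 2,4p
$J '[[0,0,0.001,0],[0,0,0,0]]'|sed -n 2,4p
```

```text
position: [0.4583, -0.196, 0.2298]
orientation: [-180.0, 0.0, -171.5]
ft_force: [0.9, 0.4, 0.1]
position: [0.4582, -0.196, 0.2277]
orientation: [180.0, -0.0, -171.5]
ft_force: [-0.4, 0.3, 0.2]
position: [0.4583, -0.196, 0.2266]
orientation: [180.0, -0.0, -171.5]
ft_force: [-0.3, 0.4, 0.3]
position: [0.4583, -0.196, 0.2257]
orientation: [180.0, -0.0, -171.5]
ft_force: [0.2, 0.8, -0.5]
```

```bash
J="python3 -m jog"
$J '[[0,0,0.001,0],[0,0,0,0]]'|sed -n 2,4p
$J '[[0,0,0.001,0],[0,0,0,0]]'|sed -n 2,4p
$J '[[0,0,0.001,0],[0,0,0,0]]'|sed -n 2,4p
$J '[[0,0,0.001,0],[0,0,0,0]]'|sed -n 2,4p
```

```text
position: [0.4583, -0.196, 0.2247]
orientation: [180.0, -0.0, -171.5]
ft_force: [0.5, 1.0, -0.4]
position: [0.4583, -0.196, 0.2237]
orientation: [180.0, -0.0, -171.5]
ft_force: [0.4, 0.4, 0.1]
position: [0.4583, -0.196, 0.2226]
orientation: [180.0, -0.0, -171.5]
ft_force: [-0.3, 0.5, -0.3]
position: [0.4583, -0.1959, 0.2217]
orientation: [180.0, -0.0, -171.5]
ft_force: [0.8, -0.6, -0.7]
```

```bash
J="python3 -m jog"
$J '[[0,0,0.001,0],[0,0,0,0]]'|sed -n 2,4p
$J '[[0,0,0.001,0],[0,0,0,0]]'|sed -n 2,4p
$J '[[0,0,0.001,0],[0,0,0,0]]'|sed -n 2,4p
```

```text
position: [0.4583, -0.196, 0.2207]
orientation: [180.0, -0.0, -171.5]
ft_force: [0.0, -0.4, -0.2]
position: [0.4582, -0.196, 0.2197]
orientation: [180.0, -0.0, -171.5]
ft_force: [-0.7, 0.3, 0.2]
position: [0.4583, -0.196, 0.2187]
orientation: [180.0, -0.0, -171.5]
ft_force: [-0.1, 0.3, -0.2]
```

```bash
J="python3 -m jog"
$J '[[0,0,0.001,0],[0,0,0,0]]'|sed -n 2,4p
$J '[[0,0,0.001,0],[0,0,0,0]]'|sed -n 2,4p
$J '[[0,0,0.001,0],[0,0,0,0]]'|sed -n 2,4p
python3 chk.py
```

```text
position: [0.4583, -0.196, 0.2176]
orientation: [180.0, -0.0, -171.5]
ft_force: [0.1, 0.3, 0.1]
position: [0.4583, -0.196, 0.2167]
orientation: [180.0, -0.0, -171.5]
ft_force: [-0.0, 0.5, -0.3]
position: [0.4584, -0.196, 0.2161]
orientation: [-180.0, 0.0, -171.5]
ft_force: [-0.8, -0.4, 2.3]
blue underside z [60.5 61.  61.5] [-19.7 -19.7 -19.7]
grey underside z [70.  70.5 71. ] [-52.2 -52.2 -52. ]
ear underside z [85.  84.5 85.5] [-20.7 -20.6 -20.6]
68 [   0.5509   -0.1826 -170.7717 -111.1374]
80 [   0.5479   -0.1803 -168.8611 -114.1117]
```

```bash
J="python3 -m jog"
$J '[[0,0,0.001,0],[0,0,0,0]]'|sed -n 2,4p
$J '[[0,0,0.001,0],[0,0,0,0]]'|sed -n 2,4p
```

```text
position: [0.4584, -0.196, 0.216]
orientation: [-180.0, 0.0, -171.5]
ft_force: [-2.8, 2.4, 8.7]
position: [0.4583, -0.196, 0.2159]
orientation: [-179.9, 0.0, -171.4]
ft_force: [-5.1, 2.9, 14.4]
```

```bash
J="python3 -m jog"
$J '[[0,0,-0.005,0],[0,0,-0.025,0],[0,0,-0.04,0],[0,0,-0.03,0],[0,0.02,0,0]]'>/dev/null
$J '[[0,0.04,0,0],[0,0.05,0,0],[0,0.05,0,0],[0,0.03,0,0],[0,0,0,0]]'>/dev/null
python3 chk.py; python3 go.py
python3 - <<'E'
from edge import *
from cell import manip
c=manip.read_camera("top");np.savez("pics/topc.npz",**c);G=grad(c["img"])
E=[(np.array(a)+[0,0,68],np.array(b)+[0,0,68]) for a,b in loop(box(84,104,-30,30,78))+loop(box(-104,-84,-30,30,78))]
print(np.round(opt([.5515,-.182,np.radians(-171.6)],[("top",c,E)]),4))
# dish: amber centroid in both views, intersect with z of dish top
s=dict(np.load("pics/sidec.npz"))
for n,k in(("top",c),("side",s)):
    h=cv2.cvtColor(k["img"],cv2.COLOR_RGB2HSV);q=proj(n,[[.5515,-.182,.1]],k)[0].astype(int)
    m=((h[...,0]>5)&(h[...,0]<16)&(h[...,1]>70)).astype(np.uint8);b=np.zeros_like(m);b[q[1]-45:q[1]+45,q[0]-45:q[0]+45]=1;m&=b
    N,_,st,ce=cv2.connectedComponentsWithStats(m)
    for i in range(1,N):
        if st[i,4]>60:
            d=k["R"].T@np.linalg.inv(k["intrinsics"])@[*ce[i],1];o=-k["R"].T@k["t"];X=o+d*(.101-o[2])/d[2];print(n,st[i].tolist(),X.round(3))
E
```

```text
blue underside z [68.  67.5 68.5] [-37.7 -37.6 -37.5]
grey underside z [70.  70.5 69.5] [-52.4 -52.4 -52.3]
ear underside z [85.  84.5 85.5] [-20.1 -20.1 -20. ]
68 [   0.5515   -0.1814 -171.6521 -132.7485]
80 [   0.5476   -0.1813 -168.3346 -126.6609]
t 30.02 p [ 0.4301 -0.0075  0.3136] rpy [ 1.8000e+02 -1.0000e-02 -1.7137e+02] F [ 0.08 -0.4  -0.22] M [ 0.02 -0.12 -0.05] w 0.003 gf 0.0 q6 -102.2
[   0.554    -0.184  -169.8618  -73.7173]
top [462, 213, 27, 25, 449] [ 0.581 -0.165  0.101]
```

```bash
python3 -c "
from cell import manip;print(manip.close_job())"
```

```text
the job is handed in; nothing more can be done
None
```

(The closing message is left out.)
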